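# Aim the pick-up rod at the coil and hold it drawn to its index

## Robot

A 6-joint arm with a two-finger parallel gripper is mounted at the origin on the work surface. World frame = base frame: x ahead of the robot, y to its left, z up, the work surface at z = 0. Lengths are in mm, angles in rad, forces in N, time in s.
With the tool pointing down it reaches from about 350 to 775 mm from the base axis. Payload 7.3 kg.
Tool frame: the origin (TCP) lies at the very end of the fingers, on their centre line; the grasp point (between the pads) lies 19 mm behind it; z points along the fingers, y is the line along which they close (so a half turn about z gives the same grasp; the last joint's range is limited). The gripper opens to 92 mm and grips with 3 to 60 N. Pads are 19 mm wide; open, the fingers measure 130 mm over their backs; the gripper's body (75 mm by 190 mm) begins 47 mm behind the grasp point.
Start: joints at [-1.318, 0.342, 1.524, -0, 1.275, -0.146], TCP at [203.888, -483.813, 226.741] pointing down, gripper open.
Joint ranges: [-2.53, 2.53], [-0.77, 2.02], [0.04, 2.7], [-1, 4.14], [0.28, 2.66], [-3.11, 3.11]. Speed limits (rad/s): [2.57, 2.57, 3.14, 3.14, 3.14, 3.14].

## Interface

Orientations are given as [roll, pitch, yaw] about the fixed x, y, z axes, in that order (R = Rz(yaw) Ry(pitch) Rx(roll)).
In Python, from plant import get_obs, vision, workorder gives the robot as it stands.
- The arm moves only by the shell command python3 -m pendant 'ROWS' [OPENING]. ROWS is a JSON object of lists of equal length, an entry for each row: "dp": the shift along the tool's x, y, z in m, a list of three; "rotation": the turn, a rotation vector about the tool's x, y, z in rad, a list of three. A call has 1 to 8 rows; each row is the pose to reach, as a shift and turn from the pose commanded when the call began, along the tool's axes at that moment; what a row does not reach only later rows make up. A row lasts 1/8 s, in which the tool goes at most 62.5 mm and 10.7 degrees, less where a joint would pass 70% of its speed; a pose out of reach is approached as far as the arm can. A call with a gripper value outside its range is refused whole. OPENING is the finger opening in m, from 0 to 0.0918, set as the call begins (- or left out, the last holds). The fingers move at their own pace and stop on an object; the grip force is fixed at half the most. Time passes only in rows, so rows that repeat a pose let the fingers close. It gives the time, the measured TCP pose, the force, the opening and the grip force at its end, in the units of the state.
- get_obs(): the state, without advancing time (a new reading comes with each control period).
- vision.capture(name): name is "side" or "top"; returns a dict with "pixels" (384x512x3 uint8, red, green, blue), "vfov" (degrees; the focal length in pixels is half the picture's height over the tangent of half this angle, whatever the lens; pixels are square), "cx", "cy" (the principal point, pixels), "pose" (4x4, takes a point from camera to world coordinates). Camera axes: x right, y up, looking along -z (the intrinsics and any distortion apply to the point x, -y, -z); pixel columns grow to the right and rows downward; lengths in mm; the calibration is good to about 2 mm. A picture is of the moment at which its call begins. There is no depth.
- workorder.close_job(): hands the job in; it is judged then, once.
The state is a dict: "time": time; "joint_positions": joint angles; "dq": joint speeds; "tau": joint torques, N m; "tool_pos": TCP position; "tcp_rot": TCP orientation; "contact_force": force on the tool from outside, world axes, zero at the start; "moment": the same for the moment, N m; "grip_width": finger opening in mm; "finger_force": force on a finger pad.
Only numpy, scipy, OpenCV 4.12 (cv2) and the standard library are available. Lean on these libraries where they do the work, as an engineer would, in place of code of your own. Each camera call takes 0.05 s, during which the arm holds its last target. There are 200 camera calls.

## Task

For a coupling test, swing the stiff arm of the brass pick-up stand round, with its sprung rod still in, until it points straight at the middle of the copper aerial coil (not at the glass valve). Then pull the rod by its black knob straight out against its spring until the knob stands exactly over the index plate on the gauge bar below it, with the arm still pointing at the coil. Finish while gripping the knob there, since the spring draws it back when let go, and leave everything else on the bench where it stands.

Things in the scene. Friction and masses are not known exactly. Their poses are not given: they have to be found in the camera images.
- stand: Pick-up stand that carries the arm, fixed to the bench: dark round foot 110 mm across and 14 mm high, post 28 mm across. Origin at the centre of its underside, below the pivot. Under the tube, and turning with it, runs a level gauge bar 12 mm wide, 66 to 74 mm above the bench, reaching 268 mm out from the pivot.
- pivot (a point): Pivot of the swinging arm: a point on its upright turning axis, at the height of the rod's axis, 115 mm above the bench. Its x axis points level along the arm and rod, out towards the knob; z is up. The arm is a level brass tube 16 mm across, its mouth ring (20 mm) 100 mm from the pivot, its tail 75 mm behind it; a block 50 x 32 mm at the pivot reaches 141 mm above the bench.
- swing_arm (a joint): Angle of the arm about its upright axis, counter-clockwise from above positive, 0 in the middle of its travel of -1.2 to 1.2 rad. It is stiff (about 0.5 N m of friction; 3 to 4 N sideways at the knob) and stays where it is left.
- rod (a joint): How far the sprung rod is drawn out of the tube: 0 fully in, 0.115 m at its end stop. The spring pulls it back in with 3 N at 0, rising 0.7 N for every 10 mm.
- knob (a point): Centre of the knob's grip, 140 mm above the bench, 145 mm from the pivot with the rod in; x points outwards along the rod. The knob is an upright black cylinder, 20 mm in diameter, reaching 31 mm below to 16 mm above this point. It stands on the level steel rod, 9 mm thick, axis 25 mm below this point, ending in a 14 mm ball 23 mm beyond the knob's centre.
- index_mark (a point): Middle of the index plate, the length mark: a dark steel plate 8 mm along the gauge bar and 44 mm across it, with an upright ear at each end, top 90 mm above the bench. It sits 195 to 240 mm from the pivot, set very stiffly, and swings with the arm; its axes are the arm's. The length is right when the knob's centre is straight above it (same x along the arm).
- coil: Aerial coil: copper turns on a white ceramic former, upright, 60 mm across the foot, 80 mm high, 0.2 kg, loose on the bench about 0.33 to 0.39 m from the pivot. Origin at the centre of its underside.
- valve: Radio valve: green glass bulb on a round black base, upright, 42 mm across, 82 mm high, 0.1 kg, loose. Origin at the centre of its underside. It and the coil stand to either side of the arm's starting direction, either way round. To be left alone.
- plug: Black bakelite battery plug, 52 x 34 x 36 mm high, with two brass pins, loose, beside the stand. Origin at the centre of its underside. To be left alone.
- chassis_foot: Aluminium angle foot, 70 x 30 mm with a 45 mm high upright leg, loose, at the left of the stand. Origin at the centre of its underside. To be left alone. Farther left, out of the way, stands a fixed oak box 87 mm high.
There are look-alikes about, which are no part of the job. Of the things that look like the coil, the middle-sized one is meant.

How it is judged:
By the outcome, as a careful person would: the job done as asked, in the order asked, and still so for the second after the job is handed in, while the arm keeps its last pose, push and grip.
It also fails if it takes over 38 s, if anything falls off the work surface, if the arm or the gripper's body presses on something with over 40 N, if the wrist force passes 120 N, or if a joint passes its speed limit or range.

## Working session

There is one attempt and no reset: what is moved stays moved. The work goes in short steps, Python scripts to look and compute and a shell command to move; the robot and the scene stay as the last step left them, time stands still between calls to the robot, and variables do not carry over. Pictures are saved under pics/ and viewed, at most 10 in all, crops included, and the job is handed in when it is done.

```bash
mkdir -p pics; ls
cat > h.py <<'E'
import numpy as np,cv2
from plant import get_obs,vision,workorder
def cap(n,f):
    c=vision.capture(n); cv2.imwrite('pics/'+f+'.png',c['pixels'][:,:,::-1]); np.save('pics/'+f+'.npy',c,allow_pickle=True); return c
def load(f): return np.load('pics/'+f+'.npy',allow_pickle=True).item()
def ray(c,u,v):
    f=192/np.tan(np.radians(c['vfov'])/2); P=c['pose']
    d=P[:3,:3]@np.array([(u-c['cx'])/f,-(v-c['cy'])/f,-1]); return P[:3,3],d
def onz(c,u,v,z):
    o,d=ray(c,u,v); return o+d*(z-o[2])/d[2]
def proj(c,p):
    f=192/np.tan(np.radians(c['vfov'])/2); P=c['pose']; q=P[:3,:3].T@(np.array(p)-P[:3,3])
    return c['cx']+f*q[0]/-q[2], c['cy']-f*q[1]/-q[2]
E
python3 - <<'E'
from h import *
for n in('top','side'):
    c=cap(n,n+'0'); print({k:c[k] for k in c if k!='pixels'})
print(get_obs())
E
```

```text
pics
{'vfov': 44.071483135935964, 'cx': 257.6216069706945, 'cy': 196.05633936797062, 'pose': array([[-2.22418114e-02,  9.96200889e-01, -8.41967351e-02,
         4.54662210e+02],
       [-9.99751643e-01, -2.20450278e-02,  3.26629253e-03,
        -1.20130744e+01],
       [ 1.39776415e-03,  8.42484726e-02,  9.96443797e-01,
         1.28275305e+03],
       [ 0.00000000e+00,  0.00000000e+00,  0.00000000e+00,
         1.00000000e+00]])}
{'vfov': 42.09666103030138, 'cx': 247.84907297186638, 'cy': 191.04671988733074, 'pose': array([[-9.93197381e-01,  8.15706761e-02, -8.30974593e-02,
         4.42517130e+02],
       [-1.14354065e-01, -5.48708009e-01,  8.28156186e-01,
         9.95040433e+02],
       [ 2.19570186e-02,  8.32025087e-01,  5.54303296e-01,
         8.13397083e+02],
       [ 0.00000000e+00,  0.00000000e+00,  0.00000000e+00,
         1.00000000e+00]])}
{'time': 0.1, 'joint_positions': array([-1.31798505e+00,  3.42659942e-01,  1.52487901e+00, -1.46764195e-05,
        1.27540743e+00, -1.46021469e-01]), 'dq': array([-0.00066533, -0.00053276, -0.00344723, -0.00203209, -0.00150858,
       -0.00069758]), 'tau': array([ 2.27776887e-03, -4.32004702e+01, -2.44694102e+01,  7.19294348e-02,
        5.25986427e-02, -5.34406422e-05]), 'tool_pos': array([ 203.79841563, -483.45371154,  226.12571165]), 'tcp_rot': array([-3.14025129e+00, -1.83085528e-04,  3.98836901e-01]), 'contact_force': array([0.35473558, 0.4408986 , 0.20085083]), 'moment': array([-0.03969898, -0.03141354,  0.01044948]), 'finger_force': 0.0, 'grip_width': 91.76501055254738}
```

View pics/top0.png

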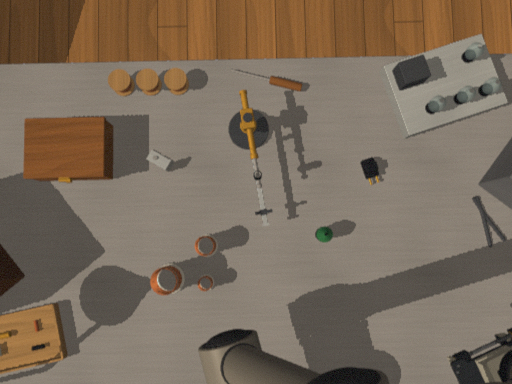

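View pics/side0.png

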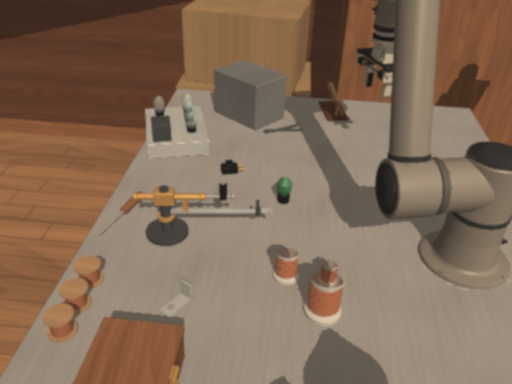

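The top view shows the stand at (248,128), the knob at (257,175), the index plate at about (263,211) and the valve at (324,234). The candidates for the coil are:
- large at (167,280)
- middle-sized at (206,246)
- small at (205,283)

There are also cork reels at (120–176,82). By the description I choose (206,246), and I'll check it in a close crop.

Run:
```python
from h import *
a=load('top0')['pixels'][80:300,150:300,::-1]
b=load('side0')['pixels'][170:320,120:360,::-1]
A=cv2.resize(a,None,fx=2.7,fy=2.7,interpolation=cv2.INTER_CUBIC)
B=cv2.resize(a[80:160,80:140],None,fx=6.5,fy=6.5,interpolation=cv2.INTER_CUBIC)
o=np.zeros((595,800,3),np.uint8);o[:A.shape[0],:A.shape[1]]=A[:595];o[:B.shape[0],A.shape[1]+5:A.shape[1]+5+B.shape[1]]=B[:595]
cv2.imwrite('pics/crop0.png',o)
c=load('top0');s=load('side0')
for n,p in dict(foot=(248,128,14),knob=(257,175,156),coil=(206,246,80),big=(167,280,80),small=(205,283,40),plate=(263,211,80),valve=(324,234,60),plug=(370,168,36)).items(): 
    w=onz(c,*p); print(n,w.round(),np.round(proj(s,w)))
for n,z in((c,0),(s,0)): pass
# copper mask blobs
for nm,m in(('top',c),('side',s)):
    hsv=cv2.cvtColor(m['pixels'],cv2.COLOR_RGB2HSV)
    k=((hsv[...,0]<12)&(hsv[...,1]>110)&(hsv[...,2]>90)).astype(np.uint8)
    n,l,st,ce=cv2.connectedComponentsWithStats(k)
    for i in range(1,n):
        if st[i,4]>25: print(nm,st[i],ce[i].round(1))
```

```text
foot [748.   6.  14.] [167. 229.]
knob [600. -15. 156.] [225. 183.]
coil [433. 117.  80.] [289. 248.]
big [350. 216.  80.] [327. 282.]
small [337. 125.  40.] [330. 268.]
plate [518. -29.  80.] [258. 208.]
valve [ 456. -184.   60.] [285. 183.]
plug [ 628. -316.   36.] [231. 163.]
top [195 238  12  18  57] [198.  247.4]
top [150 269  21  26 171] [156.4 283.9]
top [ 34 320   4  12  29] [ 35.5 325.7]
side [349   0  27  22 198] [360.6   8.9]
side [ 434    0   48  105 1090] [453.9  40.3]
side [477   0   8  13  43] [479.9   6.2]
side [ 461    0   51  146 2136] [492.   69.6]
side [   0    2  190   83 8755] [104.5  51. ]
side [307   6   7  49 111] [310.   28.4]
side [346   7   5  17  40] [348.5  16.2]
side [343  15  33  38 439] [357.9  36.3]
side [437  53  11  11  46] [440.9  56.9]
side [340  54  13  23  77] [344.5  63.9]
side [338  62  44  39 550] [358.8  84.7]
side [   0   79  175   62 6820] [ 76.  107.3]
side [122 202  12   9  46] [127.8 206.2]
side [275 258  23  20 346] [286. 268.]
side [320 269  17  14 176] [328.1 275.5]
side [ 79 271  20  14 147] [ 91.  277.2]
side [308 284  34  32 748] [323.5 301.2]
side [ 66 294  21  16 174] [ 77.7 302. ]
side [  74  318  110   66 3583] [130.4 351.7]
side [ 50 321  23  17 223] [ 62.  330.2]
```

View pics/crop0.png

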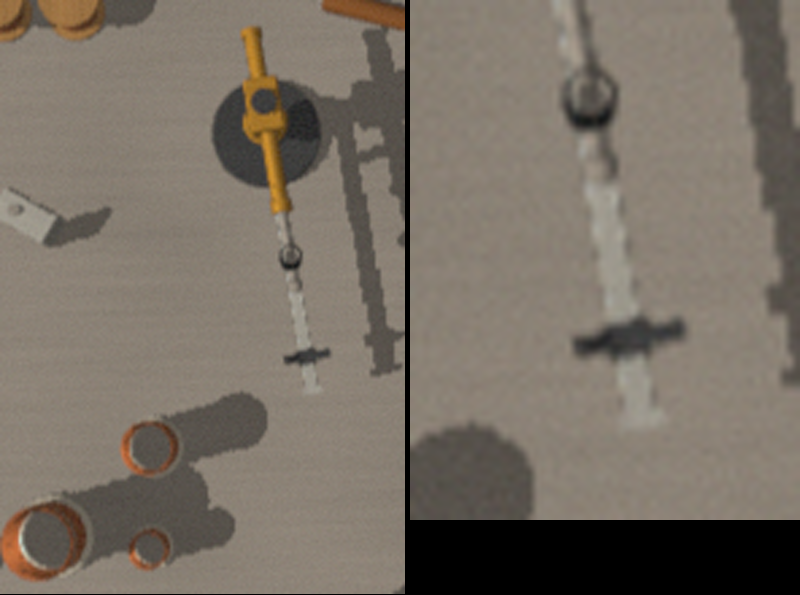

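The crop confirms the middle-sized coil: top rim centre near (205.6,245.6), with the larger one at (167,280) and the smaller at (205,283). Now I'll measure precisely.

Run:
```python
from h import *
c=load('top0');s=load('side0')
P={}
for n,p in dict(foot=(248.9,129.3,14),block=(247.6,118,141),tail=(243.3,91.1,115),mouth=(254.1,157.8,115),knob=(257.7,174.6,156),plate=(263.7,211.8,80),barend=(265.5,224.6,74),coil=(205.6,245.6,80)).items():
    P[n]=onz(c,*p); print(n,P[n].round(1),np.round(proj(s,P[n]),1))
for z in(0,40,80):print('coil side',z,proj(s,[*P['coil'][:2],z]))
hsv=cv2.cvtColor(c['pixels'],cv2.COLOR_RGB2HSV)
# brass mask around arm, axis fit
m=((hsv[...,0]>14)&(hsv[...,0]<26)&(hsv[...,1]>170)&(hsv[...,2]>100)); m[:85]=0;m[170:]=0;m[:,:230]=0;m[:,270:]=0
v,u=np.nonzero(m);print(len(u),u.min(),u.max(),v.min(),v.max())
W=np.array([onz(c,a,b,115) for a,b in zip(u,v)])
sel=(W[:,0]>W[:,0].max()-28)|(W[:,0]<W[:,0].min()+60) 
l=cv2.fitLine(W[sel][:,:2].astype(np.float32),cv2.DIST_L2,0,.01,.01).ravel();print('dir',l,np.arctan2(-l[1],-l[0]))
# foot circle
g=hsv[...,2]; d=((g<70)).astype(np.uint8); d[:100]=0;d[155:]=0;d[:,:222]=0;d[:,:]=d
d[:,275:]=0
cs,_=cv2.findContours(d,cv2.RETR_EXTERNAL,cv2.CHAIN_APPROX_NONE); k=max(cs,key=cv2.contourArea)
print('foot',cv2.minEnclosingCircle(k),cv2.fitEllipse(k))
for p in(P['block'],P['foot']):
  for q in('tail','mouth','knob','plate','barend','coil'): e=P[q]-p; print(q,np.hypot(*e[:2]).round(1),np.arctan2(e[1],e[0]).round(3))
```

```text
foot [744.3   3.5  14. ] [168.9 228.4]
block [743.5   4.5 141. ] [165.7 187.5]
tail [819.2  14.3 115. ] [135.4 196. ]
mouth [649.   -9.2 115. ] [205.2 196.4]
knob [601.4 -17.  156. ] [224.7 182.3]
plate [515.9 -30.5  80. ] [259.  207.5]
barend [483.5 -34.4  74. ] [271.8 209.6]
coil [433.8 118.   80. ] [288.8 248.2]
coil side 0 (np.float64(286.4642729188292), np.float64(274.26473810660457))
coil side 40 (np.float64(287.5856148881172), np.float64(261.47835946554034))
coil side 80 (np.float64(288.75087840538754), np.float64(248.19115453028138))
410 240 256 91 157
dir [9.8916531e-01 1.4680597e-01 7.1949615e+02 2.3395603e+00] -2.994254
foot ((255.0, 129.0), 18.027854919433594) ((260.23529052734375, 128.75538635253906), (14.448301315307617, 37.18305206298828), 177.75401306152344)
tail 76.4 0.129
mouth 95.5 -2.997
knob 143.8 -2.991
plate 230.3 -2.989
barend 262.9 -2.993
coil 329.8 2.79
tail 75.7 0.144
mouth 96.2 -3.009
knob 144.4 -2.999
plate 231.0 -2.994
barend 263.6 -2.997
coil 330.9 2.788
```

```bash
cat >> h.py <<'E'
def rel(p0,y0,p1,y1):
    # tool down: x=(c,s), y=(s,-c), z=-z ; dp in m, rot about tool z
    d=(np.array(p1)-p0)/1000; c,s=np.cos(y0),np.sin(y0)
    print('dp',np.round([c*d[0]+s*d[1], s*d[0]-c*d[1], -d[2]],4),'rz',round(-(y1-y0),4))
E
python3 - <<'E'
from h import *
p0=[203.888,-483.813,226.741]
rel(p0,.3988,[601,-16.5,200],.147)
E
```

```text
dp [ 0.5474 -0.2764  0.0267] rz 0.2518
```

```bash
python3 -m pendant '{"dp":[[0.0547,-0.0276,0],[0.1095,-0.0553,0],[0.1642,-0.0829,0],[0.219,-0.1106,0],[0.2737,-0.1382,0.005],[0.3284,-0.1658,0.01],[0.3832,-0.1935,0.015],[0.4379,-0.2211,0.02]],"rotation":[[0,0,0.03],[0,0,0.06],[0,0,0.09],[0,0,0.12],[0,0,0.15],[0,0,0.18],[0,0,0.21],[0,0,0.23]]}' 0.06
python3 - <<'E'
from h import *
o=get_obs();print(o['tool_pos'],o['tcp_rot'],o['joint_positions'])
import math
y=.3988;c,s=math.cos(y),math.sin(y);a,b,d=.4379,-.2211,.02
p=[203.888+1e3*(c*a+s*b),-483.813+1e3*(s*a-c*b),206.741];print(p)
rel(p,.1688,[601,-16.5,180],.147)
rel(p,.1688,[601,-16.5,123],.147)
E
```

```text
time: 1.1
tool_pos: [522.5, -108.2, 206.3]
tcp_rot: [3.142, 0.0, 0.168]
contact_force: [0.5, -1.0, 0.6]
grip_width: 60.1
finger_force: 0.0
[ 522.53113457 -108.24763549  206.32276763] [3.14150076e+00 3.21195096e-04 1.68122271e-01] [-3.47792400e-01  3.74986022e-01  1.53315991e+00 -2.52610332e-04
  1.23368078e+00  1.05496522e+00]
[521.5689927279377, -110.02107009862823, 206.741]
dp [ 0.094  -0.0788  0.0267] rz 0.0218
dp [ 0.094  -0.0788  0.0837] rz 0.0218
```

```bash
python3 -m pendant '{"dp":[[0.045,-0.038,0.01],[0.08,-0.068,0.02],[0.094,-0.0788,0.0267],[0.094,-0.0788,0.0267]],"rotation":[[0,0,0.01],[0,0,0.0218],[0,0,0.0218],[0,0,0.0218]]}' 0.05
python3 - <<'E'
from h import *
print(get_obs()['tool_pos'],get_obs()['tcp_rot'])
t=cap('top','top1')['pixels'][110:260,170:320,::-1]; s=cap('side','side1')['pixels'][130:310,140:320,::-1]
o=np.hstack([cv2.resize(x,(400,400),interpolation=cv2.INTER_CUBIC) for x in(t,s)])
cv2.imwrite('pics/crop1.png',o)
E
```

```text
time: 1.6
tool_pos: [600.6, -16.2, 178.9]
tcp_rot: [-3.141, 0.002, 0.149]
contact_force: [-0.2, 0.3, -0.4]
grip_width: 49.7
finger_force: 0.0
[600.60802813 -16.18171957 178.89636037] [-3.14134437e+00  2.24056142e-03  1.48610154e-01]
```

View pics/crop1.png

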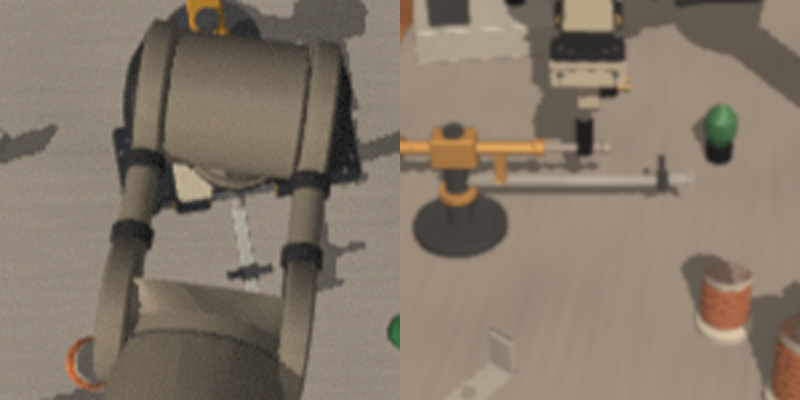

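In the side view the finger tip sits at about (224.6,178), and the knob top just below it at (223.2,183.5). The top view is hidden by the wrist.

Run:
```python
from h import *
s=load('side1'); 
for y in(-16.2,9,28): print(proj(s,[600.6,y,178.9]))
print(proj(s,[601,-16.5,156]),proj(s,[601,-16.5,125]),proj(s,[596,-16.5,125]))
g=cv2.cvtColor(s['pixels'],cv2.COLOR_RGB2HSV)[...,2]
for v in range(174,199): print(v,g[v,214:238])
```

```text
(np.float64(224.90143707523407), np.float64(174.50891293946853))
(np.float64(223.27912944099532), np.float64(180.05609147032206))
(np.float64(222.01755191923132), np.float64(184.36982062750536))
(np.float64(224.79100392035153), np.float64(182.42664255579075)) (np.float64(224.83694298442722), np.float64(192.98810816496962)) (np.float64(226.8401623129707), np.float64(193.15392336921875))
174 [ 99  99  99 100 100 112 142 150 150 160 168 170 170 170 164 144 123 119
 122 125 124 126 133 145]
175 [ 99  99 100 100 100 114 149 168 171 174 176 176 177 176 173 160 150 149
 150 151 151 151 153 155]
176 [ 99  99 100  99  99 114 150 171 176 176 176 176 176 176 172 162 155 156
 156 156 157 157 157 157]
177 [ 99  99 100  99  99 112 146 166 170 171 171 171 171 171 167 158 154 155
 156 156 157 157 156 157]
178 [ 99  99  99  99  98 106 129 143 146 146 147 147 146 146 146 146 151 155
 155 155 157 157 156 156]
179 [ 98  98  99  99  98 100 105 110 111 112 112 115 118 121 124 136 148 153
 155 156 156 155 155 156]
180 [ 99  99  99  98  98  98  98  98  98  98  99 107 122 132 135 142 150 154
 155 155 156 155
[... 1163 characters left out ...]
  80  56  36  30  32  32  31  36  70 122 146 151 150 151
 152 153 154 153 153 152]
193 [102 102 102  99  87  63  37  31  31  31  32  34  70 122 147 149 146 147
 152 154 154 153 152 152]
194 [128 127 126 125 116  86  49  30  30  32  33  36  74 127 152 154 145 149
 160 162 158 154 152 152]
195 [160 160 160 160 150 113  63  34  32  33  34  40  84 138 164 165 155 159
 173 175 165 155 152 151]
196 [169 169 168 168 159 121  69  36  32  32  33  46  90 142 166 167 156 161
 176 177 166 156 152 151]
197 [146 145 145 144 137 105  61  35  32  32  32  47  86 129 149 150 144 149
 162 164 158 153 151 151]
198 [115 112 112 112 107  83  52  35  34  34  37  51  86 123 140 141 137 137
 142 145 147 149 151 151]
```

Run:
```python
from h import *
rel([601,-16.5,180],.147,[604,-16,180],.147)
rel([601,-16.5,180],.147,[604,-16,122],.147)
# arc from pivot
pv=np.array([747.5,5.3]); y0=.147
coil=np.array([436.5,118]); e=coil-pv; yc=np.arctan2(-e[1],-e[0]); print('yaw at coil',yc)
p0=[604,-16,122]
for y in np.linspace(y0,yc,7)[1:]:
    rel(p0,y0,[*(pv-145*np.array([np.cos(y),np.sin(y)])),122],y)
# coil in side
s=load('side1');hsv=cv2.cvtColor(s['pixels'],cv2.COLOR_RGB2HSV)
k=((hsv[...,0]<14)&(hsv[...,1]>100)&(hsv[...,2]>70)).astype(np.uint8);k[:245]=0;k[292:]=0;k[:,:265]=0;k[:,303:]=0
for v in range(250,285,2):
    r=np.nonzero(k[v])[0]; print(v,(r.min(),r.max()) if len(r) else None, end=' ')
print(hsv[274:290,286,1:].tolist())
```

```text
dp [ 0.003  -0.0001 -0.    ] rz -0.0
dp [ 0.003  -0.0001  0.058 ] rz -0.0
yaw at coil -0.3476604094850127
dp [ 0.0006 -0.012  -0.    ] rz 0.0824
dp [ 0.002  -0.0239 -0.    ] rz 0.1649
dp [ 0.0045 -0.0356 -0.    ] rz 0.2473
dp [ 0.0079 -0.047  -0.    ] rz 0.3298
dp [ 0.0122 -0.0581 -0.    ] rz 0.4122
dp [ 0.0175 -0.0689 -0.    ] rz 0.4947
250 None 252 (np.int64(278), np.int64(278)) 254 None 256 None 258 (np.int64(276), np.int64(278)) 260 (np.int64(276), np.int64(297)) 262 (np.int64(276), np.int64(297)) 264 (np.int64(276), np.int64(297)) 266 (np.int64(276), np.int64(297)) 268 (np.int64(275), np.int64(297)) 270 (np.int64(275), np.int64(296)) 272 (np.int64(276), np.int64(296)) 274 (np.int64(277), np.int64(295)) 276 (np.int64(280), np.int64(293)) 278 None 280 None 282 None 284 None [[150, 170], [149, 171], [149, 171], [133, 174], [91, 180], [62, 197], [58, 212], [59, 213], [58, 201], [57, 187], [57, 176], [54, 164], [53, 154], [52, 152], [50, 152], [50, 152]]
```

```bash
python3 -m pendant '{"dp":[[0.003,0,0.02],[0.003,0,0.04],[0.003,0,0.058],[0.003,0,0.058]],"rotation":[[0,0,0],[0,0,0],[0,0,0],[0,0,0]]}' 0.05
python3 -m pendant '{"dp":[[0,0,0],[0,0,0],[0,0,0],[0,0,0]],"rotation":[[0,0,0],[0,0,0],[0,0,0],[0,0,0]]}' 0.026
```

```text
time: 2.2
tool_pos: [602.7, -17.6, 121.5]
tcp_rot: [-3.141, 0.002, 0.145]
contact_force: [0.7, -0.5, 0.2]
grip_width: 50.0
finger_force: 0.0
time: 2.7
tool_pos: [604.1, -16.1, 122.3]
tcp_rot: [3.141, -0.0, 0.147]
contact_force: [-0.3, -0.1, 0.1]
grip_width: 26.4
finger_force: 0.0
```

```bash
python3 -m pendant '{"dp":[[0.0006,-0.012,0],[0.002,-0.0239,0],[0.0045,-0.0356,0],[0.0079,-0.047,0],[0.0122,-0.0581,0],[0.0148,-0.0635,0],[0.0175,-0.0689,0],[0.0175,-0.0689,0]],"rotation":[[0,0,0.0824],[0,0,0.1649],[0,0,0.2473],[0,0,0.3298],[0,0,0.4122],[0,0,0.4535],[0,0,0.4947],[0,0,0.4947]]}' 0.026
python3 - <<'E'
from h import *
t=cap('top','top2')['pixels'][80:270,160:350,::-1]; s=cap('side','side2')['pixels'][130:310,140:320,::-1]
o=np.hstack([cv2.resize(x,(400,400),interpolation=cv2.INTER_CUBIC) for x in(t,s)])
cv2.imwrite('pics/crop2.png',o)
E
```

```text
time: 3.7
tool_pos: [610.9, 54.7, 121.9]
tcp_rot: [3.141, 0.001, -0.347]
contact_force: [-1.4, -0.3, -0.5]
grip_width: 25.7
finger_force: 0.5
```

View pics/crop2.png

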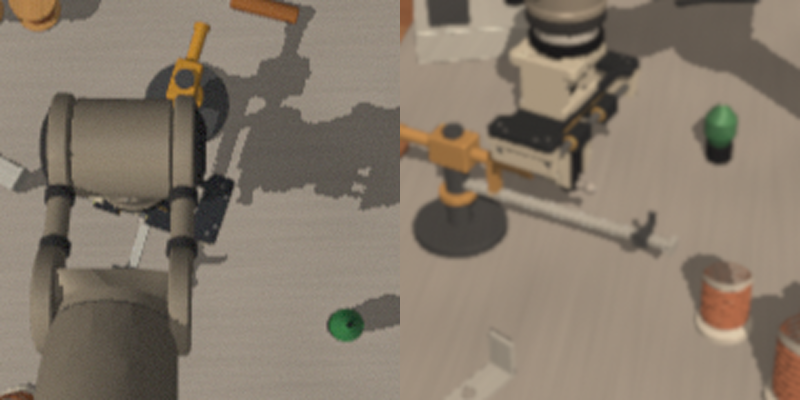

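The arm has swung round toward the coil. In the crop the tail is at (200,27) and part of the gauge bar shows at (137,245). I'll close to centre the knob, then measure the arm line.

```bash
python3 -m pendant '{"dp":[[0,0,0],[0,0,0],[0,0,0],[0,0,0],[0,0,0]],"rotation":[[0,0,0],[0,0,0],[0,0,0],[0,0,0],[0,0,0]]}' 0.01
python3 - <<'E'
from h import *
print(get_obs()['moment'])
c=cap('top','top3');s=cap('side','side3');c0=load('top0')
hsv=cv2.cvtColor(c['pixels'],cv2.COLOR_RGB2HSV)
m=((hsv[...,0]>14)&(hsv[...,0]<26)&(hsv[...,1]>170)&(hsv[...,2]>100)); m[:85]=0;m[126:]=0;m[:,:230]=0;m[:,270:]=0
v,u=np.nonzero(m)
W=np.array([onz(c,a,b,115)[:2] for a,b in zip(u,v)])
sel=W[:,0]>W[:,0].max()-45
l=cv2.fitLine(W[sel].astype(np.float32),cv2.DIST_L2,0,.01,.01).ravel();print('tail axis yaw',np.arctan(l[1]/l[0]),l,len(W[sel]))
t=c['pixels'][80:215,200:300,::-1]
# side: bar
t2=s['pixels'][170:260,170:285,::-1]
A=cv2.resize(t,None,fx=4,fy=4,interpolation=cv2.INTER_CUBIC);B=cv2.resize(t2,None,fx=3.4,fy=3.4,interpolation=cv2.INTER_CUBIC)
o=np.zeros((540,795,3),np.uint8);o[:540,:400]=A;o[:B.shape[0],402:402+B.shape[1]]=B
cv2.imwrite('pics/crop3.png',o)
E
```

```text
time: 4.42
tool_pos: [611.0, 54.5, 121.9]
tcp_rot: [3.141, 0.0, -0.348]
contact_force: [-2.7, -3.0, 0.1]
grip_width: 19.7
finger_force: 30.0
[-0.47904397  0.67642937 -0.11171515]
tail axis yaw -0.3585928 [ 9.3639159e-01 -3.5095689e-01  7.9666992e+02 -1.0938878e+01] 87
```

View pics/crop3.png

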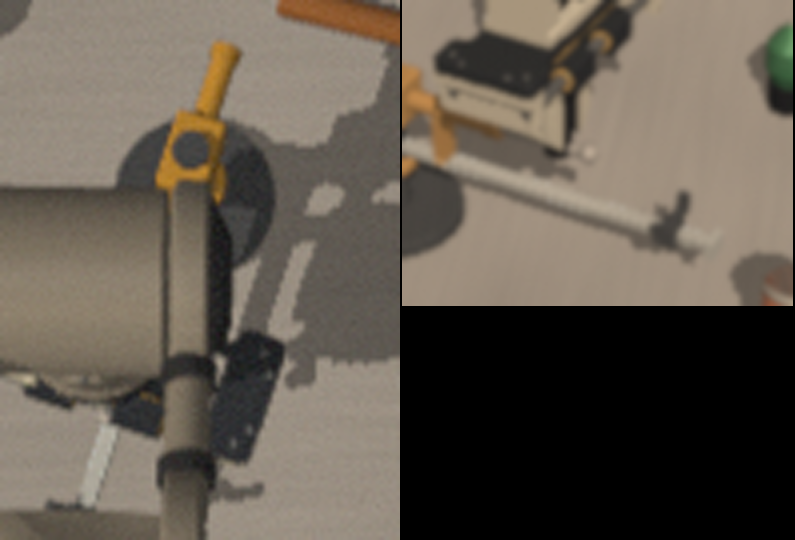

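The crop shows the tail end at pixel (257,91.8), the cap at (247.6,117.5), and the bar centre at about (226.5,187.5) and (223,204).

Run:
```python
from h import *
c=load('top3');c0=load('top0');s=load('side3')
T=onz(c,257,91.9,115)[:2];blk=onz(c,247.6,117.7,141)[:2]
g=c['pixels'].astype(int).min(2)
B=[]
for v in range(186,204,2):
    r=g[v,216:236]; k=np.nonzero(r>r.max()-25)[0]; 
    w=r.clip(145)-145; u=216+(w*np.arange(20)).sum()/max(w.sum(),1); B.append(onz(c,u,v,74)[:2]); print(v,round(u,1),k+216)
B=np.array(B)
coil=onz(c0,205.6,245.6,80)[:2]
pts=np.vstack([T,blk,B]);print(pts.round(1))
ang=lambda a,b:np.arctan2(a[1]-b[1],a[0]-b[0])
print('T->B',ang(T,B.mean(0)),'T->coil',ang(T,coil),'blk->coil',ang(blk,coil),'blk->B',ang(blk,B.mean(0)))
# side: axis estimates
print('side bar')
```

```text
186 225.0 [216 218 221 224 225 226 227]
188 226.5 [224 225 226 227 228]
190 225.4 [224 225 226 227]
192 224.9 [223 224 225 226 227]
194 224.6 [222 223 224 225 226]
196 223.2 [222 223 224 225 226]
198 223.7 [221 222 223 224 225]
200 222.4 [221 222 223 224]
202 222.0 [219 220 221 222 223 224 227 228 232]
[[816.4 -20.1]
 [744.3   4.5]
 [584.5  67. ]
 [579.3  63.3]
 [574.2  66.2]
 [569.1  67.5]
 [563.9  68.4]
 [558.9  72. ]
 [553.7  70.8]
 [548.7  74.3]
 [543.6  75.3]]
T->B -0.3408859903324788 T->coil -0.34645986305553744 blk->coil -0.3505013330546904 blk->B -0.3456394608596829
side bar
```

Run:
```python
from h import *
s=load('side3')
pv=np.array([747.5,5.3,0]);y=-.349
ax=np.array([-np.cos(y),-np.sin(y),0]);n=np.array([-ax[1],ax[0],0])
def onplane(c,u,v,P=pv,ax=ax):
    n=np.array([-ax[1],ax[0],0]);o,d=ray(c,u,v); p=o+d*(n@(P-o))/(n@d); return (p-P)@ax,p[2]
for nm,p in dict(ball=(225.4,215),plate=(248.2,235.3),barend=(262.5,240.5)).items(): print(nm,np.round(onplane(s,*p),1))
# initial view, yaw .147
s0=load('side0');ax0=np.array([-np.cos(.147),-np.sin(.147),0])
g0=cv2.cvtColor(s0['pixels'],cv2.COLOR_RGB2GRAY)
A=cv2.resize(s0['pixels'][175:235,215:285,::-1],None,fx=8,fy=8,interpolation=cv2.INTER_CUBIC)
cv2.imwrite('pics/crop4.png',A)
c=load('top0')
for nm,p in dict(knob=(222.7,190),ball=(231.8,196)).items(): print(nm,np.round(onplane(s0,*p,ax=ax0),1))
```

```text
ball [170.4 117.4]
plate [231.1  79.6]
barend [268.2  78.3]
knob [142.9 133.9]
ball [165.3 116.1]
```

View pics/crop4.png

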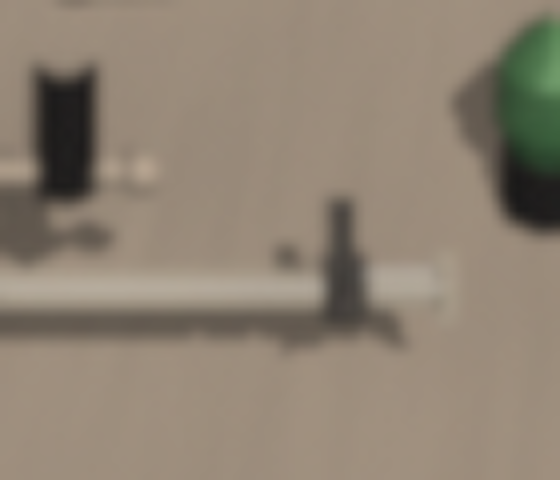

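Side view: knob column 222.8, ball (232.7,196.2), plate (257.9,210.6), bar end (270.6,210).

Run:
```python
from h import *
s0=load('side0');pv=np.array([747.5,5.3,0]);y=.147
ax=np.array([-np.cos(y),-np.sin(y),0]);n=np.array([-ax[1],ax[0],0])
for nm,u,v in(('knob',222.8,189.5),('ball',232.7,196.2),('plate',257.9,210.6),('end',270.6,210)):
    o,d=ray(s0,u,v);p=o+d*(n@(pv-o))/(n@d);print(nm,((p-pv)@ax).round(1),p[2].round(1))
rel([611.3,54.8,122],-.348,[611.3-84*np.cos(-.35),54.8-84*np.sin(-.35),122],-.35)
```

```text
knob 143.1 135.4
ball 167.6 115.5
plate 231.7 71.3
end 263.9 73.1
dp [-0.084  -0.0002 -0.    ] rz 0.002
```

```bash
python3 -m pendant '{"dp":[[-0.014,0,0],[-0.028,0,0],[-0.042,0,0],[-0.056,0,0],[-0.07,0,0],[-0.08,0,0],[-0.085,-0.0002,0],[-0.085,-0.0002,0]],"rotation":[[0,0,0],[0,0,0],[0,0,0],[0,0,0],[0,0,0],[0,0,0.002],[0,0,0.002],[0,0,0.002]]}' 0.01
python3 -m pendant '{"dp":[[0,0,0],[0,0,0]],"rotation":[[0,0,0],[0,0,0]]}'
python3 - <<'E'
from h import *
o=get_obs();print(o['tool_pos'],o['contact_force'])
c=cap('top','top5');s=cap('side','side5')
A=cv2.resize(c['pixels'][85:260,180:280,::-1],None,fx=3.4,fy=3.4,interpolation=cv2.INTER_CUBIC);B=cv2.resize(s['pixels'][175:265,210:285,::-1],None,fx=6,fy=6,interpolation=cv2.INTER_CUBIC)
o=np.zeros((595,800,3),np.uint8);o[:A.shape[0],:340]=A;o[:B.shape[0],345:345+B.shape[1]]=B
cv2.imwrite('pics/crop5.png',o)
E
```

```text
time: 5.52
tool_pos: [533.7, 83.2, 122.0]
tcp_rot: [-3.14, -0.006, -0.35]
contact_force: [6.9, -6.2, -7.0]
grip_width: 19.1
finger_force: 30.0
time: 5.78
tool_pos: [534.1, 83.1, 122.0]
tcp_rot: [-3.14, -0.006, -0.35]
contact_force: [7.4, -5.5, -7.3]
grip_width: 19.5
finger_force: 30.0
[534.07678454  83.12183413 121.98536953] [ 7.38576331 -5.51549091 -7.27516069]
```

View pics/crop5.png

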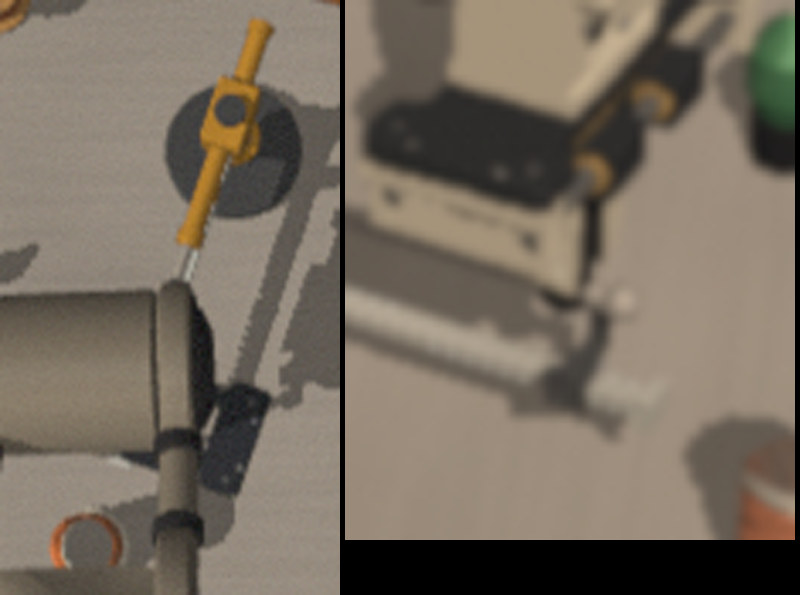

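The top crop shows the tail (261,25), the mouth (190,243) and the coil ring spanning 50–122. In the side crop the ball is at (622,301) and the plate crosses the bar at about (572,377).

Run:
```python
from h import *
c=load('top5');s=load('side5')
hsv=cv2.cvtColor(c['pixels'],cv2.COLOR_RGB2HSV)
m=((hsv[...,0]>14)&(hsv[...,0]<26)&(hsv[...,1]>150)&(hsv[...,2]>90)); m[:85]=0;m[160:]=0;m[:,:228]=0;m[:,270:]=0
v,u=np.nonzero(m);W=np.array([onz(c,a,b,115)[:2] for a,b in zip(u,v)])
x=W[:,0];print(x.min(),x.max())
sel=(x>783)|(x<712)
l=cv2.fitLine(W[sel].astype(np.float32),cv2.DIST_HUBER,0,.01,.01).ravel()
k=l[1]/l[0];print('axis yaw',np.arctan(k))
# hand points
f=lambda x,y,o,z,sc:onz(c,(x+.5)/sc-.5+o[0],(y+.5)/sc-.5+o[1],z)
T=f(261,25,(180,85),115,3.4);M=f(190,242,(180,85),115,3.4);print(T,M,np.arctan2(T[1]-M[1],T[0]-M[0]))
# coil via copper ring top0 : rim mask edges
c0=load('top0');h0=cv2.cvtColor(c0['pixels'],cv2.COLOR_RGB2HSV)
r=((h0[...,0]<14)&(h0[...,1]>85)&(h0[...,2]>70)).astype(np.uint8);r[:232]=0;r[262:]=0;r[:,:190]=0;r[:,222:]=0
cs,_=cv2.findContours(r,cv2.RETR_EXTERNAL,cv2.CHAIN_APPROX_NONE);pts=np.vstack(cs);print(cv2.minEnclosingCircle(pts),cv2.fitEllipse(cv2.convexHull(pts)))
for uv in((205.6,245.6),cv2.minEnclosingCircle(pts)[0]):
  C=onz(c0,*uv,80); print(C,'miss mm', (C[1]-(l[3]+k*(C[0]-l[2])))*np.cos(np.arctan(k)), 'hand',(C[1]-(M[1]+(T-M)[1]/(T-M)[0]*(C[0]-M[0])))*.94)
# along-arm
pv=np.array([747.2,4.9,0]);y=-.35;ax=np.array([-np.cos(y),-np.sin(y),0]);n=np.array([-ax[1],ax[0],0])
for nm,a,b in(('ball',622,301),('plate',572,377),('plate2',568,383),('end',650,398)):
    uu,vv=(a-345+.5)/6-.5+210,(b+.5)/6-.5+175
    o,d=ray(s,uu,vv);p=o+d*(n@(pv-o))/(n@d);print(nm,((p-pv)@ax).round(1),p[2].round(1))
# ear check: project ears' tops and plate corners assuming 231
for r_ in(228,231,234):
  q=[proj(s,pv+r_*ax+e*n+np.array([0,0,z])) for e,z in((22,90),(-22,90),(0,76),(22,76),(-22,76))]
  print(r_,[((np.array(t)-[210,175]+.5)*6+[345,0]).round().tolist() for t in q])
```

```text
651.9509524601517 818.9059825933222
axis yaw -0.33811212
[816.19983455 -18.64282159 115.        ] [654.98929644  36.88069639 115.        ] -0.33169173630906545
((204.6702117919922, 245.41488647460938), 10.787405014038086) ((204.57069396972656, 245.75917053222656), (20.16756820678711, 21.43337059020996), 76.43791961669922)
[433.83528266 117.99432633  80.        ] miss mm 1.8756753282497503 hand 4.647932420557753
[434.35189046 120.33224818  80.        ] miss mm 4.25259229693452 hand 7.012831366392483
ball 249.2 117.2
plate 229.0 72.4
plate2 227.3 68.7
end 262.7 74.8
228 [[596.0, 311.0], [545.0, 373.0], [571.0, 370.0], [595.0, 339.0], [545.0, 401.0]]
231 [[603.0, 313.0], [552.0, 375.0], [577.0, 372.0], [602.0, 341.0], [552.0, 403.0]]
234 [[610.0, 315.0], [559.0, 377.0], [584.0, 374.0], [609.0, 343.0], [559.0, 406.0]]
```

Run:
```python
from h import *
s=load('side5');c0=load('top0');c5=load('top5')
z=lambda a,k:cv2.resize(np.ascontiguousarray(a[:,:,::-1]),None,fx=k,fy=k,interpolation=cv2.INTER_CUBIC)
A=z(s['pixels'][185:295,195:305],5);B=z(c0['pixels'][230:264,188:224],6.8);C=z(c5['pixels'][85:130,228:264],6.8)
o=np.zeros((555,800,3),np.uint8);o[:550,:550]=A;o[:B.shape[0],553:553+B.shape[1]]=B[:, :247];o[240:240+C.shape[0],553:553+C.shape[1]]=C[:, :247]
cv2.imwrite('pics/crop6.png',o)
```

```text
(no output)
```

View pics/crop6.png

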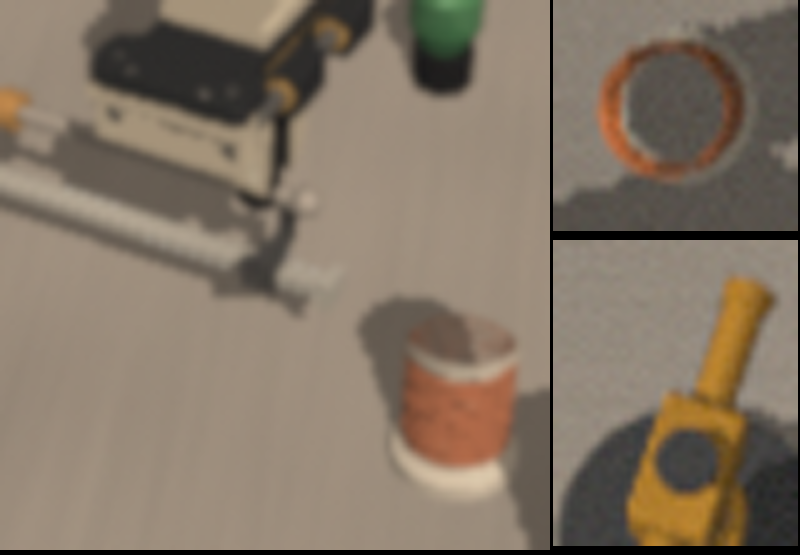

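Side crop: coil rim centre at about (286.8,253.6). Top crop: coil ring centre at (205.2,245.6). I'll check the arm direction with identical fits over the frames and cross-check the coil from its foot.

Run:
```python
from h import *
c0=load('top0')
def sub(f,vmax_keep,thr=150):
    c=load(f);P=c['pixels'].astype(float)
    # brass weight = R-B, row-wise centroid (subpixel)
    w=(P[...,0]-P[...,2]); w[w<45]=0
    R=[]
    for v in list(range(93,106))+list(range(132,155)):
        if v>vmax_keep: break
        r=w[v,228:270]; 
        if r.sum()>200: R.append(onz(c,228+(r*np.arange(42)).sum()/r.sum(),v,115)[:2])
    R=np.array(R);l=cv2.fitLine(R.astype(np.float32),cv2.DIST_HUBER,0,.01,.01).ravel();k=l[1]/l[0]
    y=lambda x:l[3]+k*(x-l[2])
    print(f,len(R),'yaw',np.arctan(k).round(4),'y@746',y(746).round(2),'x range',R[:,0].min().round(),R[:,0].max().round()); return k,y
sub('top0',160);sub('top0',106);sub('top3',106);sub('top5',106);k,y=sub('top5',160)
r=onz(c0,217.6,245,3);t=onz(c0,206,233.3,3);print('coil from foot: y',r[1]+30,'x',t[0]-30)
l_=onz(c0,194.5,245.6,78);r_=onz(c0,215.8,245.6,78);print(l_,r_,(l_+r_)/2)
C=(l_+r_)/2; print('pivot->coil',np.arctan2(C[1]-y(746),746-C[0]),'miss',(C[1]-y(C[0]))*.94)
```

```text
top0 36 yaw 0.1467 y@746 6.72 x range 659.0 814.0
top0 13 yaw 0.1497 y@746 6.59 x range 783.0 814.0
top3 13 yaw -0.3385 y@746 7.16 x range 783.0 814.0
top5 13 yaw -0.3463 y@746 7.34 x range 783.0 814.0
top5 36 yaw -0.3396 y@746 6.97 x range 660.0 814.0
coil from foot: y 124.1046981534435 x 435.3811492544718
[434.42496012 146.23798407  78.        ] [433.2269249   92.45392477  78.        ] [433.82594251 119.34595442  78.        ]
pivot->coil 0.34552312596890655 miss 1.959598593977228
```

Run:
```python
from h import *
def al(f,u,v,y,off=0,pv=np.array([747,7,0.])):
    c=load(f) ;ax=np.array([-np.cos(y),-np.sin(y),0]);n=np.array([-ax[1],ax[0],0]);P=pv+off*n
    o,d=ray(c,u,v);p=o+d*(n@(P-o))/(n@d);return ((p-P)@ax).round(1),p[2].round(1)
S='side0'
print('knob',al(S,222.8,189.5,.1467),'ball',al(S,232.7,196.2,.1467),'end',al(S,270.6,210,.1467))
print('plate mid',al(S,257.9,210.6,.1467),'far ear top',al(S,257.1,199.6,.1467,22),al(S,257.1,199.6,.1467,-22),'near',al(S,258.0,206.5,.1467,-22),al(S,258.0,206.5,.1467,22))
S='side5'
print('ball',al(S,255.8,224.6,-.34),'end',al(S,260.8,241,-.34))
g=load('side0')['pixels'].astype(int).sum(2)//3
for v in range(198,218): 
    r=g[v,248:268]; w=np.clip(r[[0,1,2,17,18,19]].mean()-12-r,0,None); print(v,(248+(w*np.arange(20)).sum()/max(w.sum(),1)).round(1),r)
t=load('top0')['pixels'].astype(int).sum(2)//3
print(t[203:222,252:276])
```

```text
knob (np.float64(142.9), np.float64(136.6)) ball (np.float64(167.3), np.float64(116.7)) end (np.float64(263.5), np.float64(74.4))
plate mid (np.float64(231.3), np.float64(72.6)) far ear top (np.float64(229.7), np.float64(91.2)) (np.float64(226.7), np.float64(121.7)) near (np.float64(229.5), np.float64(101.0)) (np.float64(232.7), np.float64(69.6))
ball (np.float64(248.2), np.float64(117.2)) end (np.float64(262.5), np.float64(74.3))
198 248.0 [138 137 138 139 140 140 140 138 136 134 134 136 137 138 140 139 139 139
 139 139]
199 257.1 [137 137 139 140 140 140 138 131 122 117 119 128 136 138 139 139 139 139
 139 140]
200 257.1 [137 137 139 140 140 140 136 123 102  89  95 119 134 138 139 139 139 139
 138 139]
201 257.1 [138 138 139 140 140 139 135 120  94  74  83 115 134 138 139 139 139 138
 139 140]
202 257.2 [138 138 139 140 140 140 136 120  93  72  81 114 134 138 139 139 138 138
 139 140]
203 257.2 [138 139 140 140 140 140 135 121  94  72  82 114 134 138 139 139 139 139
 140 140]
204 257.2 [139 137 136 137 138 139 136 121  94  72  81 114 134 138 138 139 138 139
 140 140]
205 257.2 [136
[... 2414 characters left out ...]
31 129 124 114 116 130 126 116  92 122 120 132 142 116 127 130 129
  128 131 131 131 132 131]
 [136 132 131 131 132 129 134 135 128 127 145 149 148 145 130 128 131 131
  131 132 127 131 131 130]
 [130 130 129 133 129 131 131 131 131 132 151 147 146 147 137 130 131 130
  131 132 132 131 131 130]
 [129 126 128 127 127 130 131 130 131 129 157 152 146 148 149 132 130 130
  130 131 130 133 129 131]
 [132 127 130 129 128 133 128 132 128 131 149 149 146 147 149 125 129 131
  131 133 131 132 129 133]
 [129 131 129 134 134 132 131 133 134 133 138 148 149 149 145 116 129 134
  135 134 133 131 132 131]
 [130 133 128 132 133 131 133 131 129 129 121 145 148 148 145 119 128 131
  129 128 132 132 133 132]]
```

Pivot, arm line and coil now agree: the arm is about 0.4° short of the coil. The knob still has about 4.5 mm to go. I'll make that correction.

```bash
python3 -m pendant '{"dp":[[-0.0015,-0.0005,0],[-0.003,-0.001,0],[-0.0045,-0.0015,0],[-0.0045,-0.0015,0],[-0.0045,-0.0015,0]],"rotation":[[0,0,0],[0,0,0],[0,0,0],[0,0,0],[0,0,0]]}'
python3 - <<'E'
from h import *
c=cap('top','top7');s=cap('side','side7')
P=c['pixels'].astype(float);w=(P[...,0]-P[...,2]); w[w<45]=0
R=[]
for v in list(range(93,106))+list(range(132,155)):
    r=w[v,228:270]; R.append(onz(c,228+(r*np.arange(42)).sum()/r.sum(),v,115)[:2])
l=cv2.fitLine(np.array(R,np.float32),cv2.DIST_HUBER,0,.01,.01).ravel();print('yaw',np.arctan(l[1]/l[0]))
print(get_obs()['tool_pos'])
z=lambda a,k:cv2.resize(np.ascontiguousarray(a[:,:,::-1]),None,fx=k,fy=k,interpolation=cv2.INTER_CUBIC)
cv2.imwrite('pics/crop7.png',z(s['pixels'][200:260,220:280],9))
E
```

```text
time: 6.5
tool_pos: [530.5, 86.1, 122.0]
tcp_rot: [-3.14, -0.006, -0.35]
contact_force: [7.3, -5.3, -7.6]
grip_width: 19.3
finger_force: 30.0
yaw -0.35062033
[530.47429061  86.10732021 121.99697577]
```

View pics/crop7.png

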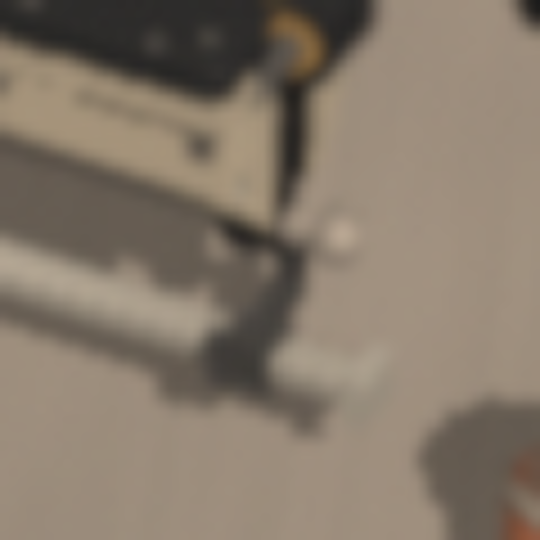

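Run:
```python
from h import *
s=load('side7');y=-.349;ax=np.array([-np.cos(y),-np.sin(y),0]);n=np.array([-ax[1],ax[0],0]);pv=np.array([747,7,0.])
pr=lambda r,e,z:((np.array(proj(s,pv+r*ax+e*n+np.array([0,0,z])))-[220,200]+.5)*9).round().tolist()
print('ball',pr(254.5,0,115),'end',pr(268,0,70),pr(268,0,74))
for r in(228,231.5,235):print(r,'far top',pr(r,22,90),'far bot',pr(r,22,74),'near top',pr(r,-22,90),'near bot',pr(r,-22,74),'mid',pr(r,0,76),pr(r-4,0,76),pr(r+4,0,76))
g=s['pixels'].astype(int).sum(2)//3
for v in range(226,246): print(v,g[v,240:258])
```

```text
ball [345.0, 245.0] end [387.0, 398.0] [387.0, 386.0]
228 far top [287.0, 246.0] far bot [286.0, 294.0] near top [211.0, 339.0] near bot [210.0, 388.0] mid [248.0, 334.0] [235.0, 329.0] [262.0, 338.0]
231.5 far top [299.0, 249.0] far bot [297.0, 297.0] near top [223.0, 343.0] near bot [222.0, 392.0] mid [261.0, 338.0] [247.0, 333.0] [274.0, 342.0]
235 far top [311.0, 253.0] far bot [309.0, 301.0] near top [235.0, 347.0] near bot [234.0, 396.0] mid [273.0, 342.0] [259.0, 337.0] [286.0, 346.0]
226 [ 91  91  98 113 100  69  47  42  49  59  66  87 106 113 117 127 145 160]
227 [ 91  91 100 116 115  95  74  62  63  68  61  63  76  87 104 120 136 147]
228 [ 91  91  96 109 113 103  89  81  86  95  82  60  58  73 104 119 126 131]
229 [ 90  90  91  95  97  95  92  89  96 108  93  67  58  76 113 128 129 129]
230 [ 91  91  94  93  92  91  90  90  95 101  88  67  61  82 119 137 140 139]
231 [ 96 100 106 102  94  91  90  89  90  86  75  66  66  88 122 140 143 143]
232 [117 119 124 111  95  91  89  88  85  76  70  66  71  95 126 141 142 142]
233 [141 140 137 119 101  93  89  86  80  72  67  67  82 
[... 256 characters left out ...]
37 [139 138 117  89  75  70  65  65  65  66  77  98 122 139 143 141 141 142]
238 [121 116  95  71  62  61  61  63  64  72  94 123 141 148 148 145 144 144]
239 [103  96  81  67  60  59  58  60  63  82 116 140 150 154 153 152 150 149]
240 [ 91  87  79  68  61  59  58  58  62  85 122 140 148 153 153 153 154 153]
241 [ 88  88  81  70  63  61  60  58  61  81 111 128 138 145 146 149 153 153]
242 [ 90  89  84  76  70  67  66  64  62  74  98 113 122 128 132 138 144 145]
243 [ 93  92  89  87  85  85  82  76  71  74  86  98 105 110 116 122 129 133]
244 [108 105  99  99 107 112 104  95  88  85  88  91  93  95 100 107 116 128]
245 [127 125 119 120 128 132 126 119 114 105  98  96  94  91  93 101 116 131]
```

```bash
python3 -c "
from plant import workorder;print(workorder.close_job())"
```

```text
the job is handed in; nothing more can be done
None
```

I handed the job in with the gripper holding the knob, drawn out about 86.5 mm, over the index plate to within about 1 mm by my measurements. The arm points at the middle-sized coil to about 0.3°, and I saw nothing else on the bench move; the judge's result was not shown.

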